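Put the vacuum on the filter funnel's station

TASK

Set the three lever valves of the vacuum filtration manifold so that only the station carrying the filter funnel draws: push that station's lever round until the valve is fully open, in line with its pipe, and push the levers of the two stoppered stations fully shut, square across their pipes. Work with the fingertips only: do not pick up or shift the funnel, the stoppers or anything else on the bench.

Things in the scene. Friction and masses are not known exactly. Their poses are not given: they have to be found in the camera images.
- lever_a (a joint): Lever angle at the station with the filter funnel, rad. 0: fully shut, lever square across the pipe, pointing along +y of its pivot point. 1.571: fully open, in line with the pipe, pointing along -x of the pivot point, over the header. Opens anticlockwise from above. Solid stops at both, no spring, stays where left; about 3.5 N at mid-sleeve turns it. Starts shut or nearly so.
- lever_b (a joint): Lever angle at the station with stopper b, rad. 0: fully shut, lever square across the pipe, pointing along +y of its pivot point. 1.571: fully open, in line with the pipe, pointing along -x of the pivot point, over the header. Opens anticlockwise from above. Solid stops at both, no spring, stays where left; about 3.5 N at mid-sleeve turns it. Starts open or nearly so.
- lever_c (a joint): Lever angle at the station with stopper c, rad. 0: fully shut, lever square across the pipe, pointing along +y of its pivot point. 1.571: fully open, in line with the pipe, pointing along -x of the pivot point, over the header. Opens anticlockwise from above. Solid stops at both, no spring, stays where left; about 3.5 N at mid-sleeve turns it. Starts partly open.
- pivot_a (a point): Valve of the station with the filter funnel: point on the upright turning axis of its lever, 107 mm above the bench, mid-height of the lever's sleeve. x axis: along the pipe, away from the header, to the filter base 140 mm off; y: square to it; z up. The stations stand in a row along y, pivots 150 mm apart, in varying order. Fixed.
- grip_a (a point): Centre of the black sleeve on the lever of the station with the filter funnel; moves with it. Sleeve 18 mm wide, 10 mm high (102 to 112 mm above the bench), 48 to 104 mm from the turning axis, this point 76 mm. Its y axis points outwards along the lever. Nothing but the header pipe (top at 71 mm) lies under the sweep.
- pivot_b (a point): Valve of the station with stopper b: point on the upright turning axis of its lever, 107 mm above the bench, mid-height of the lever's sleeve. x axis: along the pipe, away from the header, to the filter base 140 mm off; y: square to it; z up. The stations stand in a row along y, pivots 150 mm apart, in varying order. Fixed.
- grip_b (a point): Centre of the black sleeve on the lever of the station with stopper b; moves with it. Sleeve 18 mm wide, 10 mm high (102 to 112 mm above the bench), 48 to 104 mm from the turning axis, this point 76 mm. Its y axis points outwards along the lever. Nothing but the header pipe (top at 71 mm) lies under the sweep.
- pivot_c (a point): Valve of the station with stopper c: point on the upright turning axis of its lever, 107 mm above the bench, mid-height of the lever's sleeve. x axis: along the pipe, away from the header, to the filter base 140 mm off; y: square to it; z up. The stations stand in a row along y, pivots 150 mm apart, in varying order. Fixed.
- grip_c (a point): Centre of the black sleeve on the lever of the station with stopper c; moves with it. Sleeve 18 mm wide, 10 mm high (102 to 112 mm above the bench), 48 to 104 mm from the turning axis, this point 76 mm. Its y axis points outwards along the lever. Nothing but the header pipe (top at 71 mm) lies under the sweep.
- funnel: Loose clear plastic filter funnel, 160 g, open-topped, 80 mm across at the top, 118 mm high, standing in the 5 mm deep recess of its station's filter base (recess floor 98 mm above the bench). Origin: centre of its underside. Top 216 mm above the bench.
- stopper_b: Loose dark rubber stopper, 56 mm across, 40 mm high with a knob on top, 70 g, standing in the recess of its station's filter base. Origin: centre of its underside.
- stopper_c: Loose dark rubber stopper, 56 mm across, 40 mm high with a knob on top, 70 g, standing in the recess of its station's filter base. Origin: centre of its underside.
- media_bottle: Loose glass bottle with blue cap, 70 mm across, 140 mm high, on the bench left of the valves. Origin: centre of its underside.
- beaker: Loose small glass beaker, 42 mm across, 58 mm high, on the bench between two filter bases. Origin: centre of its underside.
- tube_rack: Loose blue tube rack with capped tubes, 60 x 170 mm, 107 mm high, on the bench behind the pump. Origin: centre of its underside.
- petri_dishes: Loose stack of three petri dishes, 91 mm across, 45 mm high, in front of the header. Origin: centre of its underside.
- filter_box: Loose small carton, 69 x 69 mm, 30 mm high, in front of the header. Origin: centre of its underside.
- forceps: Loose steel forceps, 130 mm long, 10 mm high, lying in front of the header. Origin: middle, underside.
- calculator: Loose pocket calculator, 120 x 72 mm, 13 mm high, left of the manifold. Origin: centre of its underside.
- manifold: Fixed steel header pipe along y, 42 mm thick, 430 mm long, axis 50 mm high, 80 mm on the robot's side of the origin; three branch pipes with lever valves run from it along +x to filter bases. White pump, 100 x 100 mm, 109 mm high, at its -y end, centred at y = -285 mm. Origin: on the bench under the middle valve.
- seat_a (a point): Centre of the recess floor of the filter base carrying the filter funnel: fixed, 98 mm above the bench, 140 mm behind the pivot along the pipe.
- seat_b (a point): Centre of the recess floor of the filter base carrying stopper b: fixed, 98 mm above the bench, 140 mm behind the pivot along the pipe.
- seat_c (a point): Centre of the recess floor of the filter base carrying stopper c: fixed, 98 mm above the bench, 140 mm behind the pivot along the pipe.
Things that resemble listed ones, but are neither listed nor needed, are in the scene too. Leave any purple or yellow look-alike of the stopper_c alone.

How it is judged:
By the outcome, as a careful person would: the job done as asked, in the order asked, and still so for the second after the job is handed in, with the robot touching nothing.
It also fails if it takes over 58 s, if anything falls off the work surface, if the arm or the gripper's body presses on something with over 40 N, if the wrist force passes 120 N, or if a joint passes its speed limit or range.

ROBOT

A 6-joint arm with a two-finger parallel gripper is mounted at the origin on the work surface. World frame = base frame: x ahead of the robot, y to its left, z up, the work surface at z = 0. Lengths are in m, angles in degrees, forces in N, time in s.
With the tool pointing down it reaches from about 0.3 to 0.75 m from the base axis. Payload 8.5 kg.
Tool frame: the origin (TCP) lies on the centre line of the jaws, within the pads' length; the fingertips stand 19 mm ahead of it and the grasp point (between the pads) is the TCP; z points along the fingers, y is the line along which they close (so a half turn about z gives the same grasp; the last joint's range is limited). The gripper opens to 88 mm and grips with 3 to 60 N. Pads are 18 mm wide; open, the fingers measure 123 mm over their backs; the gripper's body (75 mm by 187 mm) begins 45 mm behind the grasp point.
Start: joints at [-89.169, 21.807, 74.336, -0, 83.858, -12.336], TCP at [0.125, -0.536, 0.258] pointing down, gripper open.
Joint ranges: [-178.18, 178.18], [-50.72, 133.34], [12.68, 142.11], [-81.47, 261.47], [9.98, 163.14], [-165.26, 165.26]. Speed limits (degrees/s): [136.94, 136.94, 180, 180, 180, 180].

INTERFACE

Orientations are given as a 3x3 rotation matrix whose columns are the frame's x, y, z axes.
In Python, from station import r, vision gives the robot as it stands.
- The arm moves only by the shell command python3 -m handwheel 'ROWS' [FORCE]. ROWS is JSON, a list of rows, each an object of numbers: "tx", "ty", "tz": the shift along the tool's x, y, z in units of 50 mm (1.0 is 50 mm); "yaw": the turn about the tool's z in degrees; "hand": the closure in counts, from 0 (fully open) to 255 (shut). A call has 1 to 5 rows; each row shifts and turns the commanded pose from where the row before left it, along the tool's axes as they then stand; what a row does not reach is not made up. A row lasts 1/10 s, in which the tool goes at most 50 mm and 8.59 degrees, less where a joint would pass 70% of its speed; a pose out of reach is approached as far as the arm can. A call is refused whole if a number of a shift passes 1 or a number of a turn 8.59, either way. A call with a gripper value outside its range is refused whole. The fingers move at their own pace and stop on an object; FORCE is the grip in N (left out, the last holds). Time passes only in rows, so rows that do not move let the fingers close. It gives the time, the measured TCP pose, the force, the opening and the grip force at its end, in the units of the state.
- r.observe(): the state, without advancing time (a new reading comes with each control period).
- vision.read_camera(name): name is "scene" or "top" or "wrist"; returns the picture (480x640x3 uint8, red, green, blue); there is no depth.
- vision.get_calibration(name): a dict with "camera_matrix" (3x3 intrinsics, pixels), "position" and "orientation" of the camera in the world; the wrist camera has in their place "tool_from_camera" (4x4, takes a point from camera to tool coordinates, whose origin is the TCP and whose axes are the flange's). Camera axes: x right, y down, z forward; pixel columns grow to the right and rows downward; lengths in m; the calibration is good to about 2 mm. A picture is of the moment at which its call begins: read the wrist's pose just before it. get_calibration takes no time and is no camera call.
- r.job_done(): hands the job in; it is judged then, once.
Trained networks look in the newest picture that a camera, given by its name, has taken for a name from the list of things; names that differ only in an ending like _2 or _b are one class to them, and where a whole thing is asked for, a point or a joint stands for the part that bears it (a point fixed in the world has none). Each returns a list of dicts, best first, with "conf" (0 to 1); they miss things now and then, are a little off and sometimes report something else, mostly with a low value. They report only what shows in the picture. A call takes as long as a camera call. They do not tell look-alikes from the thing itself.
- vision.silhouettes(camera, thing): "pixels" (480x640 bool, what is visible of it).
- vision.pinpoint(camera, thing): "at" ([x, y, z] in m, in world coordinates, good to about 4 mm: a listed point, or the origin of a listed thing).
The state is a dict: "clock": time; "joints": joint angles; "qvel": joint speeds; "effort": joint torques, N m; "tool_pos": TCP position; "tool_rot": TCP orientation; "force": force on the tool from outside, world axes, zero at the start; "ft_torque": the same for the moment, N m; "opening": opening from 0.0 (shut) to 1.0 (fully open); "finger_force": force on a finger pad.
Only numpy, scipy, OpenCV 4.12 (cv2) and the standard library are available. Lean on these libraries where they do the work, as an engineer would, in place of code of your own. Each camera call takes 0.05 s, during which the arm holds its last target. There are 200 camera calls.

## Working session

There is one attempt and no reset: what is moved stays moved. The work goes in short steps, Python scripts to look and compute and a shell command to move; the robot and the scene stay as the last step left them, time stands still between calls to the robot, and variables do not carry over. Pictures are saved under pics/ and viewed, at most 10 in all, crops included, and the job is handed in when it is done.

```bash
mkdir -p pics; ls; python3 - <<'E'
from station import r, vision
import cv2, numpy as np
s=r.observe(); print(s['clock'],s['tool_pos'],np.round(s['tool_rot'],3).tolist(),s['opening'])
for c in ['top','scene']:
    im=vision.read_camera(c); cv2.imwrite(f'pics/{c}0.png',im[:,:,::-1])
    k=vision.get_calibration(c); print(c,np.round(k['position'],3))
    for t in ['pivot_a','pivot_b','pivot_c','grip_a','grip_b','grip_c','funnel','stopper_b','seat_a','manifold']:
        print(t,[(np.round(d['at'],3).tolist(),round(d['conf'],2)) for d in vision.pinpoint(c,t)][:5])
E
```

```text
pics
0.0 [ 0.12526876 -0.53527449  0.25715549] [[0.974, 0.228, -0.0], [0.228, -0.974, 0.001], [0.0, -0.001, -1.0]] 1.0030631392013831
top [0.546 0.063 1.149]
pivot_a [([0.618, 0.133, 0.108], 0.83), ([0.576, -0.168, 0.102], 0.67), ([0.598, -0.026, 0.109], 0.6)]
pivot_b [([0.618, 0.133, 0.108], 0.83), ([0.576, -0.168, 0.102], 0.67), ([0.598, -0.026, 0.109], 0.6)]
pivot_c [([0.618, 0.133, 0.108], 0.83), ([0.576, -0.168, 0.102], 0.67), ([0.598, -0.026, 0.109], 0.6)]
grip_a [([0.624, 0.2, 0.108], 0.73), ([0.573, 0.046, 0.106], 0.62), ([0.495, -0.153, 0.104], 0.6)]
grip_b [([0.624, 0.2, 0.108], 0.73), ([0.573, 0.046, 0.106], 0.62), ([0.495, -0.153, 0.104], 0.6)]
grip_c [([0.624, 0.2, 0.108], 0.73), ([0.573, 0.046, 0.106], 0.62), ([0.495, -0.153, 0.104], 0.6)]
funnel [([0.761, 0.101, 0.099], 0.76), ([0.405, -0.085, -0.001], 0.27)]
stopper_b [([0.854, -0.015, 0.0], 0.86), ([0.713, -0.197, 0.1], 0.73), ([0.831, -0.126, -0.002], 0.68), ([0.744, -0.046, 0.096], 0.66), ([0.623, 0.199, 0.108], 0.55)]
seat_a [([0.738, -0.046, 0.103], 0.94), ([0.712, -0.191, 0.098], 0.92), ([0.76, 0.102, 0.099], 0.
[... 430 characters left out ...]
68, 0.047, 0.104], 0.7), ([0.629, 0.203, 0.107], 0.55), ([0.539, 0.359, -0.002], 0.54)]
grip_b [([0.497, -0.158, 0.111], 0.79), ([0.568, 0.047, 0.104], 0.7), ([0.629, 0.203, 0.107], 0.55), ([0.539, 0.359, -0.002], 0.54)]
grip_c [([0.497, -0.158, 0.111], 0.79), ([0.568, 0.047, 0.104], 0.7), ([0.629, 0.203, 0.107], 0.55), ([0.539, 0.359, -0.002], 0.54)]
funnel [([0.76, 0.1, 0.102], 0.81)]
stopper_b [([0.826, -0.125, -0.0], 0.94), ([0.736, -0.043, 0.097], 0.86), ([0.71, -0.193, 0.095], 0.76), ([0.581, -0.316, 0.005], 0.59)]
seat_a [([0.735, -0.048, 0.097], 0.85), ([0.766, 0.028, 0.003], 0.71), ([0.712, -0.194, 0.101], 0.65), ([0.759, 0.103, 0.097], 0.63)]
manifold [([0.429, 0.02, 0.004], 0.26)]
```

View pics/top0.png

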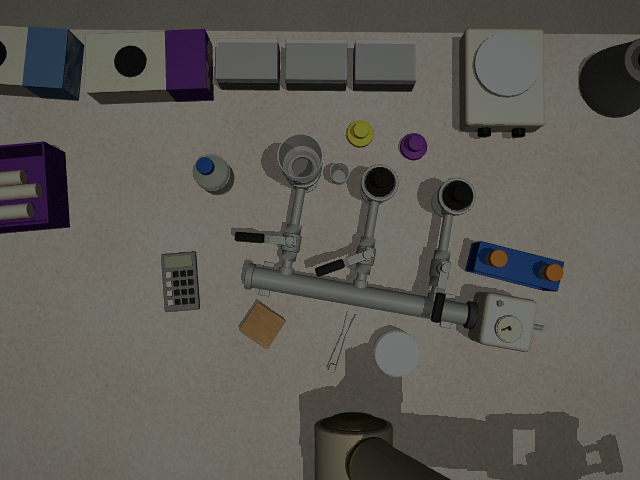

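View pics/scene0.png

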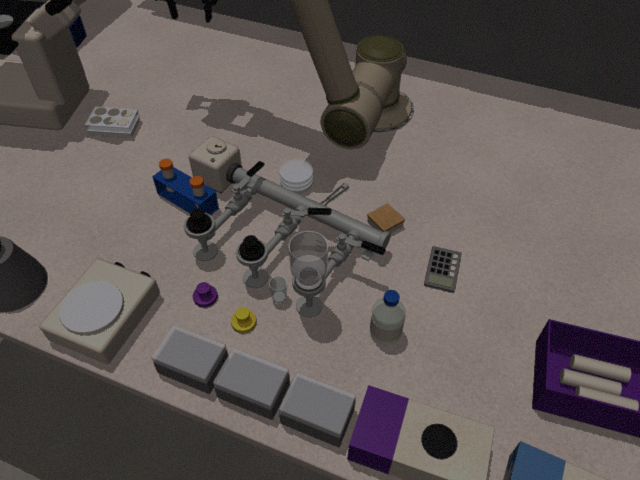

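The top view shows the funnel station left (lever a at (250,238), shut). The middle is stopper station c (lever at (330,267), partly open), and the right is station b (lever at (439,306), open). The stoppers meant are the black ones seated in the bases at (380,182) and (456,195). The yellow (360,133) and purple (413,146) look-alikes are on the bench and nowhere near my path. The row's yaw is about -9.5°, and the pivots (± 3 mm) are A (0.623,0.126), C (0.598,-0.022) and B (0.573,-0.170). I'll push a first, with closed fingers.

```bash
cat > h.py <<'E'
import numpy as np
from station import r, vision
yaw=np.radians(-9.5); X=np.array([np.cos(yaw),np.sin(yaw)]); Y=np.array([-X[1],X[0]])
P=dict(a=np.array([.623,.126]),c=np.array([.598,-.022]),b=np.array([.573,-.170]))
def st(k, goal=None, ang=None):
    """tool in station-local mm; optional goal (local mm) -> tool-axis units; ang: wanted tool yaw relative to the row"""
    s=r.observe(); R=np.array(s['tool_rot']); p=np.array(s['tool_pos']); d=p[:2]-P[k]
    rel=np.degrees(np.arctan2(R[1,0],R[0,0])-yaw)
    print('t',round(s['clock'],2),'local mm',np.round([d@X*1e3,d@Y*1e3,p[2]*1e3],1),'rel yaw',round(rel,1),'F',np.round(s['force'],1),'open',round(s['opening'],2))
    if goal is not None:
        g=np.append(P[k]+(goal[0]*X+goal[1]*Y)/1e3,goal[2]/1e3)
        print('units t',np.round(R.T@(g-p)/.05,2),'yaw',None if ang is None else round(rel-ang,1))
E
python3 -m handwheel '[{"yaw":7.5,"hand":255},{"yaw":7.5,"hand":255},{"yaw":7.7,"hand":255}]' 20
python3 -m handwheel '[{"tx":0.4,"ty":-0.8},{"tx":0.4,"ty":-0.8},{"tx":0.4,"ty":-0.8},{"tx":0.4,"ty":-0.8},{"tx":0.4,"ty":-0.8}]'
python3 -c "
from h import *
st('a',(26,70,257),0)"
```

```text
t 1.1 local mm [-381.7 -734.6  257.8] rel yaw 22.7 F [-0.1  0.1  0.6] open 1.0
units t [ 1.373e+01 -1.171e+01  1.000e-02] yaw 22.7$[0]: bad value
$[0]: bad value
```

```bash
python3 -m handwheel '[{"tx":0,"ty":0,"tz":0,"yaw":7.5,"hand":255},{"tx":0,"ty":0,"tz":0,"yaw":7.5,"hand":255},{"tx":0,"ty":0,"tz":0,"yaw":7.7,"hand":255}]' 20
python3 -c "
from h import *
st('a',(26,70,257),0)"
```

```text
clock: 1.4
tool_pos: [0.1253, -0.5355, 0.2578]
tool_rot: [[0.985, -0.171, 0.0], [-0.171, -0.985, 0.0], [0.0, -0.0, -1.0]]
force: [0.5, -0.2, 0.1]
opening: 0.75
finger_force: 0.0
t 1.4 local mm [-381.7 -734.6  257.8] rel yaw -0.3 F [ 0.5 -0.2  0.1] open 0.75
units t [  8.06 -16.14   0.02] yaw -0.3
```

All keys are needed. Traversing to above lever a.

```bash
python3 -m handwheel '[{"tx":0.4,"ty":-0.8,"tz":0,"yaw":0,"hand":255},{"tx":0.4,"ty":-0.8,"tz":0,"yaw":0,"hand":255},{"tx":0.4,"ty":-0.8,"tz":0,"yaw":0,"hand":255},{"tx":0.4,"ty":-0.8,"tz":0,"yaw":0,"hand":255},{"tx":0.4,"ty":-0.8,"tz":0,"yaw":0,"hand":255}]' | grep pos
python3 -m handwheel '[{"tx":0.4,"ty":-0.8,"tz":0,"yaw":0,"hand":255},{"tx":0.4,"ty":-0.8,"tz":0,"yaw":0,"hand":255},{"tx":0.4,"ty":-0.8,"tz":0,"yaw":0,"hand":255},{"tx":0.4,"ty":-0.8,"tz":0,"yaw":0,"hand":255},{"tx":0.4,"ty":-0.8,"tz":0,"yaw":0,"hand":255}]' | grep pos
python3 -m handwheel '[{"tx":0.4,"ty":-0.8,"tz":0,"yaw":0,"hand":255},{"tx":0.4,"ty":-0.8,"tz":0,"yaw":0,"hand":255},{"tx":0.4,"ty":-0.8,"tz":0,"yaw":0,"hand":255},{"tx":0.4,"ty":-0.8,"tz":0,"yaw":0,"hand":255},{"tx":0.4,"ty":-0.8,"tz":0,"yaw":0,"hand":255}]' | grep pos
python3 -c "
from h import *
st('a',(26,70,257),0)"
```

```text
tool_pos: [0.2577, -0.3533, 0.2579]
tool_pos: [0.3895, -0.1725, 0.258]
tool_pos: [0.5214, 0.0083, 0.2579]
t 2.9 local mm [ -80.8 -132.8  257.9] rel yaw -0.0 F [ 1.1 -0.3  0.8] open 0.01
units t [ 2.13 -4.06  0.02] yaw -0.0
```

```bash
python3 -m handwheel '[{"tx":0.43,"ty":-0.81,"tz":0,"yaw":0,"hand":255},{"tx":0.43,"ty":-0.81,"tz":0,"yaw":0,"hand":255},{"tx":0.43,"ty":-0.81,"tz":0,"yaw":0,"hand":255},{"tx":0.43,"ty":-0.81,"tz":0,"yaw":0,"hand":255},{"tx":0.43,"ty":-0.81,"tz":0,"yaw":0,"hand":255}]' | grep pos
python3 -c "
from h import *
import cv2
st('a',(26,70,117),0)
im=vision.read_camera('wrist'); cv2.imwrite('pics/w1.png',im[:,:,::-1])
for t in ['pivot_a','grip_a']:
    for d in vision.pinpoint('wrist',t): print(t,np.round(d['at'],3),round(d['conf'],2))
"
```

```text
tool_pos: [0.6609, 0.1901, 0.2577]
t 3.4 local mm [ 26.8  69.5 257.7] rel yaw -0.0 F [0.3 0.4 0.1] open 0.01
units t [-0.02 -0.01  2.81] yaw -0.0
pivot_a [0.622 0.124 0.107] 0.96
grip_a [0.627 0.204 0.108] 0.96
grip_a [0.571 0.049 0.104] 0.76
```

View pics/w1.png

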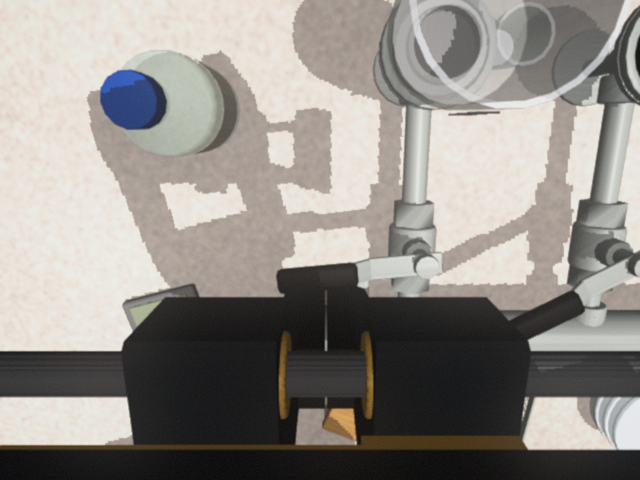

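The wrist view shows sleeve a at (318,277) and its pivot at (427,262), about 7° open. The fingers are on its +x side, clear of the funnel. Descending.

```bash
python3 -m handwheel '[{"tx":0,"ty":0,"tz":0.7,"yaw":0,"hand":255},{"tx":0,"ty":0,"tz":0.7,"yaw":0,"hand":255},{"tx":0,"ty":0,"tz":0.7,"yaw":0,"hand":255},{"tx":0,"ty":0,"tz":0.7,"yaw":0,"hand":255},{"tx":-0.16,"ty":0,"tz":0,"yaw":0,"hand":255}]' | grep force
python3 -m handwheel '[{"tx":-0.2,"ty":-0.04,"tz":0,"yaw":-8,"hand":255},{"tx":-0.2,"ty":-0.04,"tz":0,"yaw":-8,"hand":255},{"tx":-0.2,"ty":-0.04,"tz":0,"yaw":-8,"hand":255}]' | grep force
python3 -c "
from h import *
st('a')"
```

```text
force: [0.1, -0.7, -0.3]
finger_force: 0.0
force: [5.1, -0.9, -2.9]
finger_force: 2.3
t 4.35 local mm [-11.6  69.  120.3] rel yaw 24.3 F [ 5.1 -0.9 -2.9] open 0.01
```

```bash
python3 -m handwheel '[{"tx":-0.2,"ty":-0.04,"tz":0.02,"yaw":-8,"hand":255},{"tx":-0.2,"ty":-0.04,"tz":0.02,"yaw":-8,"hand":255},{"tx":-0.2,"ty":-0.04,"tz":0,"yaw":-8,"hand":255},{"tx":-0.2,"ty":-0.04,"tz":0,"yaw":-8,"hand":255},{"tx":-0.2,"ty":-0.04,"tz":0,"yaw":-8,"hand":255}]' | grep force
python3 -c "
from h import *
a=np.radians(80);st('a',(18*np.cos(a)-70*np.sin(a),18*np.sin(a)+70*np.cos(a),117),80)"
```

```text
force: [6.4, 2.1, 1.2]
finger_force: 2.4
t 4.85 local mm [-54.9  45.5 119.3] rel yaw 64.3 F [6.4 2.1 1.2] open 0.01
units t [-0.38 -0.06  0.04] yaw -15.7
```

```bash
python3 -m handwheel '[{"tx":-0.2,"ty":-0.04,"tz":0.02,"yaw":-8,"hand":255},{"tx":-0.2,"ty":-0.03,"tz":0.02,"yaw":-8,"hand":255},{"tx":-0.12,"ty":-0.02,"tz":0,"yaw":-5,"hand":255}]' | grep force
python3 -c "
from h import *
a=np.radians(90);st('a',(18*np.cos(a)-70*np.sin(a),18*np.sin(a)+70*np.cos(a),117),90)"
```

```text
force: [1.1, 5.7, 3.9]
finger_force: 2.5
t 5.15 local mm [-68.5  22.6 117.1] rel yaw 85.2 F [1.1 5.7 3.9] open 0.01
units t [-0.09 -0.02  0.  ] yaw -4.8
```

```bash
python3 -m handwheel '[{"tx":-0.06,"ty":0,"tz":0,"yaw":-2.5,"hand":255},{"tx":-0.05,"ty":0,"tz":0,"yaw":-2.3,"hand":255}]' | grep force
python3 -m handwheel '[{"tx":-0.03,"ty":0,"tz":0,"yaw":0,"hand":255},{"tx":0,"ty":0,"tz":0,"yaw":0,"hand":255}]' | grep force
python3 -m handwheel '[{"tx":-0.03,"ty":0,"tz":0,"yaw":0,"hand":255},{"tx":0,"ty":0,"tz":0,"yaw":0,"hand":255}]' | grep force
python3 -c "
from h import *
st('a')"
```

```text
force: [-1.3, 20.4, 3.4]
finger_force: 10.3
force: [-0.2, 19.8, 3.3]
finger_force: 9.8
force: [1.8, 26.5, 0.8]
finger_force: 13.4
t 5.75 local mm [-69.6  18.3 117. ] rel yaw 89.8 F [ 1.8 26.5  0.8] open 0.0
```

The stop is reached at over 20 N. Lifting off and going to lever b, on its -y side.

```bash
python3 -m handwheel '[{"tx":0.3,"ty":0,"tz":0,"yaw":0,"hand":255},{"tx":0,"ty":0,"tz":-0.8,"yaw":0,"hand":255},{"tx":0,"ty":0,"tz":-0.8,"yaw":0,"hand":255}]' | grep pos
python3 -m handwheel '[{"tx":-0.9,"ty":0,"tz":0,"yaw":0,"hand":255},{"tx":-0.9,"ty":0,"tz":0,"yaw":0,"hand":255},{"tx":-0.9,"ty":0,"tz":0,"yaw":0,"hand":255},{"tx":-0.9,"ty":0,"tz":0,"yaw":0,"hand":255},{"tx":-0.9,"ty":0,"tz":0,"yaw":0,"hand":255}]' | grep pos
python3 -m handwheel '[{"tx":-0.9,"ty":0,"tz":0,"yaw":0,"hand":255},{"tx":-0.9,"ty":0,"tz":0,"yaw":0,"hand":255},{"tx":-0.9,"ty":0,"tz":0,"yaw":0,"hand":255}]' | grep pos
python3 -c "
from h import *
import cv2
st('b',(-70,-26,117),90)
im=vision.read_camera('wrist'); cv2.imwrite('pics/w2.png',im[:,:,::-1])
im=vision.read_camera('top')
for t in ['pivot_a','grip_a']:
  for c in ['wrist','top']:
    for d in vision.pinpoint(c,t): print(c,t,np.round(d['at'],3),round(d['conf'],2))
"
```

```text
tool_pos: [0.5589, 0.166, 0.1963]
tool_pos: [0.5207, -0.0575, 0.1959]
tool_pos: [0.4978, -0.1906, 0.1959]
t 6.85 local mm [-70.8 -32.8 195.9] rel yaw 89.7 F [1.4 0.5 0.2] open 0.01
units t [0.14 0.01 1.58] yaw -0.3
wrist pivot_a [ 0.574 -0.168  0.107] 0.88
top pivot_a [ 0.573 -0.171  0.102] 0.68
top pivot_a [0.622 0.129 0.107] 0.63
top pivot_a [ 0.6   -0.026  0.11 ] 0.57
wrist grip_a [ 0.495 -0.156  0.106] 0.95
wrist grip_a [ 0.402 -0.091  0.001] 0.22
top grip_a [ 0.492 -0.152  0.108] 0.97
top grip_a [0.572 0.048 0.108] 0.6
top grip_a [0.547 0.136 0.106] 0.57
```

View pics/w2.png

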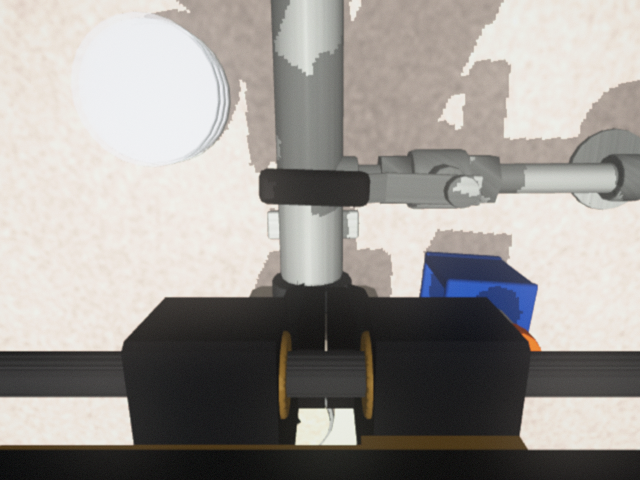

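The wrist view shows sleeve b at (315,187), in line with its pipe, and the fingers on its -y side with free space below. Descending and pushing clockwise.

```bash
python3 -m handwheel '[{"tx":0,"ty":0,"tz":0.52,"yaw":0,"hand":255},{"tx":0,"ty":0,"tz":0.52,"yaw":0,"hand":255},{"tx":0,"ty":0,"tz":0.52,"yaw":0,"hand":255},{"tx":0.28,"ty":0,"tz":0,"yaw":0,"hand":255}]' | grep force
python3 -m handwheel '[{"tx":0.2,"ty":-0.04,"tz":0,"yaw":8,"hand":255},{"tx":0.2,"ty":-0.04,"tz":0,"yaw":8,"hand":255},{"tx":0.2,"ty":-0.04,"tz":0,"yaw":8,"hand":255}]' | grep force
python3 -c "
from h import *
a=np.radians(26);st('b',(-18*np.cos(a)-70*np.sin(a),-18*np.sin(a)+70*np.cos(a),117),26)"
```

```text
force: [-2.9, -5.4, -2.6]
finger_force: 3.0
force: [-0.5, -5.1, -2.2]
finger_force: 2.3
t 7.85 local mm [-71.5  15.1 117.2] rel yaw 65.5 F [-0.5 -5.1 -2.2] open 0.01
units t [0.93 0.12 0.  ] yaw 39.5
```

```bash
python3 -m handwheel '[{"tx":0.2,"ty":-0.03,"tz":0,"yaw":8,"hand":255},{"tx":0.2,"ty":-0.03,"tz":0,"yaw":8,"hand":255},{"tx":0.2,"ty":-0.03,"tz":0,"yaw":8,"hand":255},{"tx":0.2,"ty":-0.04,"tz":0,"yaw":8,"hand":255},{"tx":0.2,"ty":-0.04,"tz":0,"yaw":8,"hand":255}]' | grep force
python3 -m handwheel '[{"tx":0.2,"ty":-0.04,"tz":0,"yaw":8,"hand":255},{"tx":0.15,"ty":-0.03,"tz":0,"yaw":7,"hand":255}]' | grep force
python3 -c "
from h import *
st('b',(-18,70,117),0)"
```

```text
force: [-2.9, -4.5, 0.4]
finger_force: 2.2
force: [-4.3, -3.7, 0.4]
finger_force: 2.1
t 8.55 local mm [-31.6  68.3 117.4] rel yaw 10.6 F [-4.3 -3.7  0.4] open 0.01
units t [0.27 0.02 0.01] yaw 10.6
```

```bash
python3 -m handwheel '[{"tx":0.12,"ty":-0.01,"tz":0,"yaw":5,"hand":255},{"tx":0.1,"ty":0,"tz":0,"yaw":5,"hand":255},{"tx":0.05,"ty":0,"tz":0,"yaw":0.6,"hand":255}]' | grep force
python3 -c "
from h import *
st('b',(-18,70,117),0)"
```

```text
force: [-14.9, 6.5, 11.8]
finger_force: 7.9
t 8.85 local mm [-19.6  71.4 117. ] rel yaw 0.2 F [-14.9   6.5  11.8] open 0.0
units t [0.03 0.03 0.  ] yaw 0.2
```

```bash
python3 -m handwheel '[{"tx":0.04,"ty":0,"tz":0,"yaw":0,"hand":255},{"tx":0,"ty":0,"tz":0,"yaw":0,"hand":255}]' | grep force
python3 -m handwheel '[{"tx":0.03,"ty":0,"tz":0,"yaw":0,"hand":255},{"tx":0,"ty":0,"tz":0,"yaw":0,"hand":255}]' | grep force
python3 -c "
from h import *
st('b')
vision.read_camera('top')
for d in vision.pinpoint('top','grip_a'): 
  print(np.round(d['at'],3),round(d['conf'],2))
  for k in P:
    e=np.array(d['at'][:2])-P[k]; print(k,round(np.linalg.norm(e),3),round(np.degrees(np.arctan2(-e@X,e@Y)),1))
"
```

```text
force: [-17.1, 7.0, 10.5]
finger_force: 8.9
force: [-23.4, 6.7, 13.7]
finger_force: 12.2
t 9.25 local mm [-19.3  71.3 117. ] rel yaw 0.4 F [-23.4   6.7  13.7] open 0.01
[0.545 0.138 0.105] 0.98
a 0.079 91.1
c 0.168 27.9
b 0.309 14.7
[0.57  0.05  0.106] 0.97
a 0.092 154.7
c 0.077 30.3
b 0.22 10.1
```

```bash
python3 -m handwheel '[{"tx":-0.4,"ty":0,"tz":0,"yaw":0,"hand":255},{"tx":0,"ty":0,"tz":-0.8,"yaw":0,"hand":255},{"tx":0,"ty":0,"tz":-0.8,"yaw":0,"hand":255},{"tx":-0.2,"ty":-0.8,"tz":0,"yaw":0,"hand":255},{"tx":-0.2,"ty":-0.8,"tz":0,"yaw":0,"hand":255}]' | grep force
python3 -m handwheel '[{"tx":0,"ty":-0.8,"tz":0,"yaw":0,"hand":255},{"tx":0,"ty":0,"tz":0,"yaw":-7.5,"hand":255},{"tx":0,"ty":0,"tz":0,"yaw":-7.5,"hand":255},{"tx":0,"ty":0,"tz":0,"yaw":-7.5,"hand":255},{"tx":0,"ty":0,"tz":0,"yaw":-7.5,"hand":255}]' | grep force
python3 -c "
from h import *
st('c',(-59,46.6,117),30)
import cv2
im=vision.read_camera('wrist'); cv2.imwrite('pics/w3.png',im[:,:,::-1])
for t in ['pivot_a','grip_a']:
    for d in vision.pinpoint('wrist',t): print(t,np.round(d['at'],3),round(d['conf'],2))
"
```

```text
force: [0.4, -0.1, -1.1]
finger_force: 0.0
force: [0.0, -0.4, 0.1]
finger_force: 0.0
t 10.35 local mm [-55.6  40.  197.3] rel yaw 30.7 F [ 0.  -0.4  0.1] open 0.01
units t [ 0.   -0.15  1.61] yaw 0.7
pivot_a [0.624 0.124 0.105] 0.75
pivot_a [ 0.596 -0.02   0.103] 0.75
grip_a [0.546 0.138 0.106] 0.97
grip_a [ 0.58  -0.096  0.106] 0.7
grip_a [0.571 0.052 0.107] 0.62
```

View pics/w3.png

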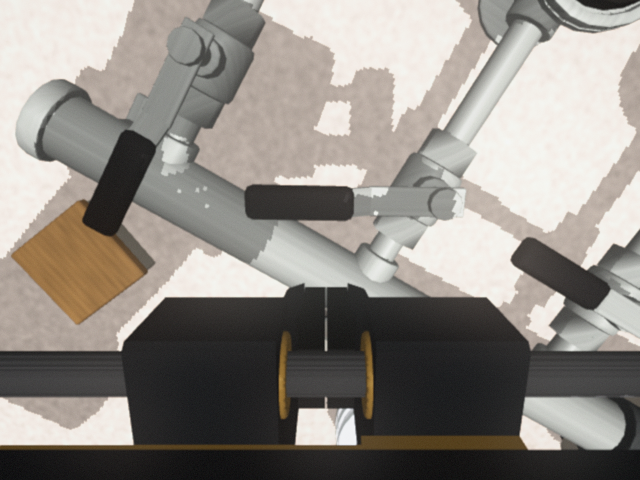

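Wrist view: sleeve a (120,183) lies along its pipe, b (560,272) is square, and c is at (300,202) with the fingers on its -x side. Pushing c shut.

```bash
python3 -m handwheel '[{"tx":0,"ty":-0.14,"tz":0.4,"yaw":0,"hand":255},{"tx":0,"ty":0,"tz":0.6,"yaw":0,"hand":255},{"tx":0,"ty":0,"tz":0.6,"yaw":0,"hand":255},{"tx":0.2,"ty":0,"tz":0,"yaw":0,"hand":255}]' | grep force
python3 -m handwheel '[{"tx":0.2,"ty":-0.04,"tz":0,"yaw":8,"hand":255},{"tx":0.2,"ty":-0.04,"tz":0,"yaw":8,"hand":255},{"tx":0.2,"ty":-0.04,"tz":0,"yaw":8,"hand":255}]' | grep force
python3 -c "
from h import *
st('c',(-18,70,117),0)"
```

```text
force: [1.2, 0.2, 0.1]
finger_force: 0.0
force: [-5.5, -2.2, -2.2]
finger_force: 2.4
t 11.2 local mm [-24.9  66.9 116.9] rel yaw 5.7 F [-5.5 -2.2 -2.2] open 0.01
units t [ 0.14 -0.05 -0.  ] yaw 5.7
```

```bash
python3 -m handwheel '[{"tx":0.08,"ty":0,"tz":0,"yaw":3,"hand":255},{"tx":0.06,"ty":0,"tz":0,"yaw":2.7,"hand":255},{"tx":0.03,"ty":0,"tz":0,"yaw":0,"hand":255}]' | grep force
python3 -m handwheel '[{"tx":0.03,"ty":0,"tz":0,"yaw":0,"hand":255},{"tx":0,"ty":0,"tz":0,"yaw":0,"hand":255}]' | grep force
python3 -c "
from h import *
st('c',(-18,70,117),0)"
```

```text
force: [-24.1, 6.2, 8.6]
finger_force: 12.3
force: [-26.3, 6.9, 9.1]
finger_force: 13.4
t 11.7 local mm [-19.8  68.5 116.7] rel yaw 0.4 F [-26.3   6.9   9.1] open 0.0
units t [ 0.04 -0.03 -0.01] yaw 0.4
```

C is at its stop. Backing off, lifting and moving clear for a last look from above.

```bash
python3 -m handwheel '[{"tx":-0.3,"ty":0,"tz":0,"yaw":0,"hand":255},{"tx":0,"ty":0,"tz":-0.8,"yaw":0,"hand":255},{"tx":0,"ty":0,"tz":-0.9,"yaw":0,"hand":255},{"tx":-0.8,"ty":0,"tz":-0.5,"yaw":0,"hand":255},{"tx":-0.8,"ty":0,"tz":-0.5,"yaw":0,"hand":255}]' | grep force
python3 -m handwheel '[{"tx":-0.8,"ty":0,"tz":0,"yaw":0,"hand":255},{"tx":-0.8,"ty":0,"tz":0,"yaw":0,"hand":255},{"tx":-0.4,"ty":0,"tz":0,"yaw":0,"hand":255},{"tx":0,"ty":0,"tz":0,"yaw":0,"hand":255}]' | grep force
python3 -c "
from h import *
import cv2
st('c')
im=vision.read_camera('top'); cv2.imwrite('pics/top1.png',cv2.resize(im[110:380,150:590],None,fx=1.8,fy=1.8)[:,:,::-1])
for c in ['top','scene']:
  if c=='scene': vision.read_camera(c)
  for d in vision.pinpoint(c,'grip_a'):
   for k in P:
    e=np.array(d['at'][:2])-P[k]
    if np.linalg.norm(e)<.088: print(c,k,round(np.linalg.norm(e),3),round(np.degrees(np.arctan2(-e@X,e@Y)),1))
"
```

```text
force: [0.3, -0.1, 0.3]
finger_force: 0.0
force: [-0.4, -0.1, 0.5]
finger_force: 0.0
t 12.6 local mm [-211.1   65.9  253.1] rel yaw 0.4 F [-0.4 -0.1  0.5] open 0.01
top a 0.078 93.1
top a 0.075 178.0
top c 0.075 1.8
top c 0.075 176.0
top b 0.075 3.8
scene a 0.075 90.5
scene a 0.075 177.1
scene c 0.076 2.7
scene a 0.003 75.2
scene c 0.081 177.8
scene b 0.069 2.4
```

View pics/top1.png

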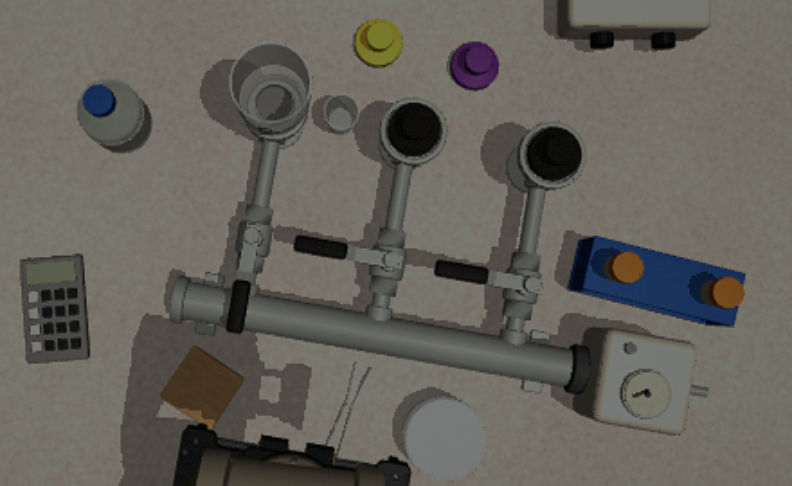

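The top view shows lever a (238,306) in line with its pipe. Levers c (320,246) and b (461,271) are square across theirs, parallel to the header, and everything else is in place. The three angles share the same offset of about +2°, which comes from my yaw estimate, and each lever met its stop at over 20 N.

```bash
python3 -c "
from station import r
print(r.job_done())"
```

```text
the job is handed in; nothing more can be done
None
```

I opened the funnel station's lever fully, then pushed levers b and c fully shut, each against its stop; nothing else on the bench appears to have moved, and the job was handed in at about 13 s of the 58 s allowed.

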